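# Lay the closing course of a bench shield wall in running bond

## Task

Lay the second course of the bench shield wall in running bond on the bricks already standing in the frame, working from the fixed post towards the sprung keeper: the half brick against the post, then the two whole bricks, the last one pressed in against the keeper so that it holds the course together. Key every brick fully down on the ribs of the course below and push it up tight so that no joint stays open, and leave the three-quarter brick and the other things on the bench where they are.

Things in the scene. Friction and masses are not known exactly. Their poses are not given: they have to be found in the camera images.
- frame: Fixed wall frame; base plate 70 x 430 x 8 mm, then the fixed first course of off-white bricks along the frame's y. Origin on the bench under the middle of the 300 mm course, z up, x across the wall, away from the robot. From y = +150 mm (fixed post) to -150 mm: whole, whole, half brick, so the upright joints are at y = +30 and -90 mm. Second course: brick origins at z = 58, y = +120, +30, -90 mm.
- bed (a point): Start of the second course: on the top face of the first course (58 mm above the bench), at the post's inner face, mid width; axes as the frame's. Each lower brick has a half-round rib, radius 8 mm, along the middle of its top. The bricks are 50 mm wide. The post is a steel plate at the +y end, 56 mm wide, 8 mm thick, its top 114 mm above the bench.
- keeper (a joint): How far the sprung keeper plate at the -y end of the wall is pushed back (towards the frame's -y), in m: 0 at rest, stop at 0.020. Spring: 6 N at rest, 0.3 N more per mm; it does not latch. At rest its face is at frame y = -144 mm, so the opening is 6 mm shorter than the course; with the course laid it reads about 0.006.
- keeper_face (a point): Middle of the upper edge of the keeper's flat upright inner face (moves with it); axes as the frame's. The steel plate is 56 mm wide, 8 mm thick, from 70 to 143 mm above the bench, 35 mm higher than the second course's top faces; no lead-in: a brick lowered straight onto its place lands on this edge. The end of a brick held just above the course can push it back. Its bracket behind is 140 mm high.
- half_brick: Loose half brick, 60 mm long (its y), 50 wide (x), 50 high, 0.11 to 0.18 kg. On top a half-round rib along y, radius 8 mm; underneath a groove along y, 19 mm wide, 11 deep, that drops over the ribs with 1.5 mm play each side and lets the brick slide along them. Origin mid underside. Symmetric end for end. Stands groove down on the bench.
- whole_brick_1: Loose whole brick, 120 mm long (its y), 0.22 to 0.35 kg, else like the half brick: 50 mm wide, 50 high plus the rib, origin mid underside. Stands groove down on the bench.
- whole_brick_2: Loose whole brick, the same as whole_brick_1; the two are interchangeable.
- cut_brick: Loose three-quarter brick, 90 mm long (its y), else like the half brick. Left over: stays where it is.
- dropper: Amber dropper bottle, 39 mm wide, 131 mm high, standing behind the wall; origin in the middle of its foot. Stays.
- weighing_bottle: Glass weighing bottle with lid, 47 mm wide, 50 mm high, behind the wall; origin in the middle of its foot. Stays.
- marker: Black marker pen lying on the bench among the loose bricks, 159 mm long (its y), 21 mm thick. Stays.
Mind the look-alikes: they are no part of the job. Leave any green look-alike of the half_brick alone.

How it is judged:
On the way, in this order (a step that is already met when the one before it is completed fails the run):
1. the half brick lies keyed on the first course at the fixed post, released (y of half_brick in the frame of frame between 0.112 and 0.128 m and x of half_brick in the frame of frame between -0.004 and 0.004 m and z of half_brick in the frame of frame between 0.0555 and 0.0605 m and angle between the y axis of half_brick and the y axis of frame, either way round below 0.05 rad and angle between half_brick's own z axis and vertical below 0.05 rad and linear speed of half_brick below 0.02 m/s and contact force between the fingers and half_brick below 0.3 N), for 0.2 s.
2. a whole brick lies keyed next to the half brick, released ((((y of whole_brick_1 in the frame of frame between 0.018 and 0.042 m and x of whole_brick_1 in the frame of frame between -0.004 and 0.004 m and z of whole_brick_1 in the frame of frame between 0.0555 and 0.0605 m and angle between the y axis of whole_brick_1 and the y axis of frame, either way round below 0.05 rad and angle between whole_brick_1's own z axis and vertical below 0.05 rad and linear speed of whole_brick_1 below 0.02 m/s) and contact force between the fingers and whole_brick_1 below 0.3 N) or ((y of whole_brick_2 in the frame of frame between 0.018 and 0.042 m and x of whole_brick_2 in the frame of frame between -0.004 and 0.004 m and z of whole_brick_2 in the frame of frame between 0.0555 and 0.0605 m and angle between the y axis of whole_brick_2 and the y axis of frame, either way round below 0.05 rad and angle between whole_brick_2's own z axis and vertical below 0.05 rad and linear speed of whole_brick_2 below 0.02 m/s) and contact force between the fingers and whole_brick_2 below 0.3 N))), for 0.2 s.
At the end, for the whole second after the job is handed in: Half brick within 3 mm of its place at the fixed post, then the two whole bricks; joints open 2.5 mm at most; each brick keyed down (2.5 mm in height, 4 mm across, 3 degrees), at rest and released; the keeper pressed back 3 to 16 mm by the course (y of half_brick in the frame of frame between 0.117 and 0.123 m and x of half_brick in the frame of frame between -0.004 and 0.004 m and z of half_brick in the frame of frame between 0.0555 and 0.0605 m and angle between the y axis of half_brick and the y axis of frame, either way round below 0.05 rad and angle between half_brick's own z axis and vertical below 0.05 rad and linear speed of half_brick below 0.02 m/s and (((y of whole_brick_1 in the frame of frame between 0.024 and 0.036 m and x of whole_brick_1 in the frame of frame between -0.004 and 0.004 m and z of whole_brick_1 in the frame of frame between 0.0555 and 0.0605 m and angle between the y axis of whole_brick_1 and the y axis of frame, either way round below 0.05 rad and angle between whole_brick_1's own z axis and vertical below 0.05 rad and linear speed of whole_brick_1 below 0.02 m/s) and (y of whole_brick_2 in the frame of frame between -0.099 and -0.081 m and x of whole_brick_2 in the frame of frame between -0.004 and 0.004 m and z of whole_brick_2 in the frame of frame between 0.0555 and 0.0605 m and angle between the y axis of whole_brick_2 and the y axis of frame, either way round below 0.05 rad and angle between whole_brick_2's own z axis and vertical below 0.05 rad and linear speed of whole_brick_2 below 0.02 m/s) and distance between half_brick and whole_brick_1 below 0.0925 m and distance between whole_brick_1 and whole_brick_2 below 0.1225 m) or ((y of whole_brick_2 in the frame of frame between 0.024 and 0.036 m and x of whole_brick_2 in the frame of frame between -0.004 and 0.004 m and z of whole_brick_2 in the frame of frame between 0.0555 and 0.0605 m and angle between the y axis of whole_brick_2 and the y axis of frame, either way round below 0.05 rad and angle between whole_brick_2's own z axis and vertical below 0.05 rad and linear speed of whole_brick_2 below 0.02 m/s) and (y of whole_brick_1 in the frame of frame between -0.099 and -0.081 m and x of whole_brick_1 in the frame of frame between -0.004 and 0.004 m and z of whole_brick_1 in the frame of frame between 0.0555 and 0.0605 m and angle between the y axis of whole_brick_1 and the y axis of frame, either way round below 0.05 rad and angle between whole_brick_1's own z axis and vertical below 0.05 rad and linear speed of whole_brick_1 below 0.02 m/s) and distance between half_brick and whole_brick_2 below 0.0925 m and distance between whole_brick_2 and whole_brick_1 below 0.1225 m)) and value of joint keeper between 0.003 and 0.016 m and velocity of joint keeper below 0.01 m/s); the robot touches nothing.
It fails at once if the three-quarter brick is moved by more than 20 mm (distance of cut_brick from where it was at the start of the episode above 0.02 m).
It fails at once if the dropper bottle is moved by more than 20 mm or tipped (distance of dropper from where it was at the start of the episode above 0.02 m or angle between dropper's own z axis and vertical above 0.5 rad).
It fails at once if the weighing bottle is moved by more than 20 mm or tipped (distance of weighing_bottle from where it was at the start of the episode above 0.02 m or angle between weighing_bottle's own z axis and vertical above 0.5 rad).
It fails at once if the marker is moved by more than 30 mm (distance of marker from where it was at the start of the episode above 0.03 m).
It also fails if it takes over 72 s, if anything falls off the work surface, if the arm or the gripper's body presses on something with over 40 N, if the wrist force passes 120 N, or if a joint passes its speed limit or range.

## Robot

A 7-joint arm with a two-finger parallel gripper is mounted at the origin on a cart in front of the work surface, level with it; the furniture and walls round the work are solid. World frame = base frame: x ahead of the robot, y to its left, z up, the work surface at z = 0. Lengths are in m, angles in rad, forces in N, time in s.
With the tool pointing down it reaches from about 0.425 to 0.95 m from the base axis. Payload 16.7 kg.
Tool frame: the origin (TCP) lies at the centre of the arm's flange, where the gripper is bolted on; the fingertips stand 199 mm ahead of it and the grasp point (between the pads) lies 180 mm ahead of it; z points along the fingers, y is the direction in which the jaws open and shut (so a half turn about z gives the same grasp; the last joint's range is limited). The gripper opens to 94 mm and grips with 3 to 60 N. Pads are 16 mm wide; open, the fingers measure 119 mm over their backs; the gripper's body (75 mm by 177 mm) begins 78 mm behind the grasp point.
Start: joints at [-0.149, 0.426, 0.074, 1.606, -0.034, 1.111, -0.067], TCP at [0.675, -0, 0.405] pointing down, gripper open.
Joint ranges: [-2.85, 2.85], [-0.5, 2.14], [-1.23, 1.37], [0.21, 2.46], [-1.02, 4.16], [0.16, 2.05], [-2.73, 2.73]. Speed limits (rad/s): [1.89, 1.89, 2.39, 2.39, 3.01, 3.01, 3.01].

## Interface

Orientations are given as a unit quaternion [w, x, y, z].
In Python, from rig import state, read_camera, camera_info, job_done, trace gives the robot as it stands.
- The arm moves only by the tool send_rows, never from a script. Its argument "plan" is a list of rows, each an object of numbers: "tx", "ty", "tz": the shift along the tool's x, y, z scaled (see below); "spin": the turn about the tool's z scaled (see below); "gripper": the finger opening in mm, from 0 to 94. In form: [{"tx": .., "ty": .., "tz": .., "spin": .., "gripper": ..}, ...]. A call has 1 to 12 rows; each row is the pose to reach, as a shift and turn from the pose measured when the call began, along the tool's axes at that moment; what a row does not reach only later rows make up. The controller multiplies each number of a shift by 0.1 m and each number of a turn by 90 degrees. A row lasts 1/10 s, in which the tool goes at most 50 mm and 8.59 degrees, less where a joint would pass 70% of its speed; a pose out of reach is approached as far as the arm can. A call with a number of a shift or a turn outside -1 to 1 is refused whole. A call with a gripper value outside its range is refused whole. The fingers move at their own pace and stop on an object; "squeeze" is the grip in N (left out, the last holds). Time passes only in rows, so rows that repeat a pose let the fingers close. It gives the time, the measured TCP pose, the force and the opening at its end, in the units of the state.
- state(): the state, without advancing time (a new reading comes with each control period).
- read_camera(name): name is "scene" or "side" or "wrist"; returns the picture (384x512x3 uint8, blue, green, red); there is no depth.
- camera_info(name): a dict with "fx", "fy", "cx", "cy" (pixels), "R" (3x3) and "t" (3): a world point X has camera coordinates R X + t. Camera axes: x right, y down, z forward; pixel columns grow to the right and rows downward; lengths in m; the calibration is good to about 2 mm. A picture is of the moment at which its call begins: read the wrist's pose just before it. camera_info takes no time and is no camera call; for the wrist camera it gives the pose at the moment of the call.
- job_done(): hands the job in, once; it reports no verdict.
Trained networks look in the newest picture that a camera, given by its name, has taken for a name from the list of things; names that differ only in an ending like _2 or _b are one class to them, and where a whole thing is asked for, a point or a joint stands for the part that bears it (a point fixed in the world has none). Each returns a list of dicts, best first, with "confidence" (0 to 1); they miss things now and then, are a little off and sometimes report something else, mostly with a low value. They report only what shows in the picture. A call takes as long as a camera call. They do not tell look-alikes from the thing itself.
- trace(camera, label): "mask" (384x512 bool, what is visible of it) and "uv" ([column, row] in pixels, amid what is visible of it).
The state is a dict: "time_s": time; "qpos": joint angles; "qd": joint speeds; "joint_efforts": joint torques, N m; "position": TCP position; "orientation": TCP orientation; "ft_force": force on the tool from outside, world axes, zero at the start; "ft_torque": the same for the moment, N m; "width": opening from 0.0 (shut) to 1.0 (fully open).
Only numpy, scipy, OpenCV 4.12 (cv2) and the standard library are available. Lean on these libraries where they do the work, as an engineer would, in place of code of your own. Each camera call takes 0.05 s, during which the arm holds its last target. There are 200 camera calls.

## Working session

There is one attempt and no reset: what is moved stays moved. The work goes in short steps, Python scripts to look and compute and a tool call to move; the robot and the scene stay as the last step left them, time stands still between calls to the robot, and variables do not carry over. Pictures are saved under pics/ and viewed, about 8 in all and at most 12, crops included, and the job is handed in when it is done.

Besides the shell and the picture viewer there is one more tool, called after "Request:" in YAML: its name, and indented under it one key for each argument. send_rows: Moves the arm, as the interface text tells. Its arguments: {"type":"object","properties":{"plan":{"type":"array"},"squeeze":{"type":"number"}},"required":["plan"]}

```bash
ls; mkdir -p pics; python3 - <<'E'
from rig import *
import cv2,numpy as np
s=state();print(s)
a=read_camera("scene");b=read_camera("side")
cv2.imwrite("pics/a.png",a);cv2.imwrite("pics/b.png",b)
for c in("scene","side","wrist"):
    i=camera_info(c);print(c,i['fx'],i['cx'],i['cy'],np.round(-np.array(i['R']).T@np.array(i['t']),3),np.round(i['R'],3).tolist())
for c in("scene","side"):
  for l in("frame","half_brick","whole_brick_1","cut_brick","marker","dropper","weighing_bottle","keeper"):
    print(c,l,[(round(d['confidence'],2),np.round(d['uv']).tolist(),int(d['mask'].sum())) for d in trace(c,l)])
E
```

```text
pics
{'time_s': 0.0, 'qpos': array([-0.14950163,  0.42673915,  0.07382675,  1.60661161, -0.03411635,
        1.11080957, -0.06708264]), 'qd': array([-1.04519961e-03,  1.25548421e-04, -8.84553547e-05,  8.20400529e-04,
        1.24308839e-03,  2.14434650e-03,  3.58664142e-04]), 'joint_efforts': array([-4.09355038e-03, -9.35844111e+01,  3.66462663e+00, -4.54201269e+01,
       -4.89189907e-02,  2.02478352e-02, -6.48899413e-05]), 'position': array([6.74811509e-01, 4.30503378e-06, 4.03967930e-01]), 'orientation': array([-4.36390367e-04,  7.07105959e-01,  7.07107300e-01, -4.87857501e-04]), 'ft_force': array([-0.00417315, -0.38578278, -0.00741843]), 'ft_torque': array([ 0.03819643, -0.03196977, -0.02933563]), 'width': 0.9981590726933014}
scene 364.93584103916197 254.27822339441101 189.82921890151957 [0.089 0.323 0.736] [[-0.473, -0.881, 0.019], [-0.658, 0.338, -0.672], [0.586, -0.331, -0.74]]
side 470.93572690954375 258.358395207262 190.9513203173393 [0.328 0.921 0.632] [[-0.953, -0.301, 0.01], [-0.157, 0.468, -0.87], [0.257, -0.831, -0.493]]
wrist 268.39675908987533 254.84466344568975 195.7
[... 308 characters left out ...]
t_brick [(0.9, [167.0, 297.0], 1526)]
scene marker [(0.58, [238.0, 304.0], 808)]
scene dropper [(0.8, [276.0, 140.0], 335), (0.67, [167.0, 296.0], 1495)]
scene weighing_bottle [(0.58, [240.0, 161.0], 287), (0.17, [336.0, 231.0], 1405)]
scene keeper [(0.66, [336.0, 146.0], 438), (0.54, [264.0, 259.0], 1707)]
side frame []
side half_brick [(0.94, [252.0, 267.0], 1148)]
side whole_brick_1 [(0.95, [315.0, 246.0], 1379), (0.75, [336.0, 204.0], 846)]
side cut_brick [(0.75, [281.0, 312.0], 1812)]
side marker [(0.81, [334.0, 286.0], 554)]
side dropper [(0.8, [218.0, 169.0], 464), (0.71, [281.0, 144.0], 517)]
side weighing_bottle [(0.87, [200.0, 201.0], 357)]
side keeper [(0.89, [279.0, 144.0], 520)]
```

```bash
python3 - <<'E'
import cv2
for n,(x0,y0,x1,y1) in {"a":(110,90,410,330),"b":(150,100,400,350)}.items():
    i=cv2.imread(f"pics/{n}.png");c=i[y0:y1,x0:x1];f=600/(y1-y0)
    cv2.imwrite(f"pics/{n}c.png",cv2.resize(c,None,fx=f,fy=f,interpolation=cv2.INTER_CUBIC))
E
```

```text
(no output)
```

View pics/ac.png

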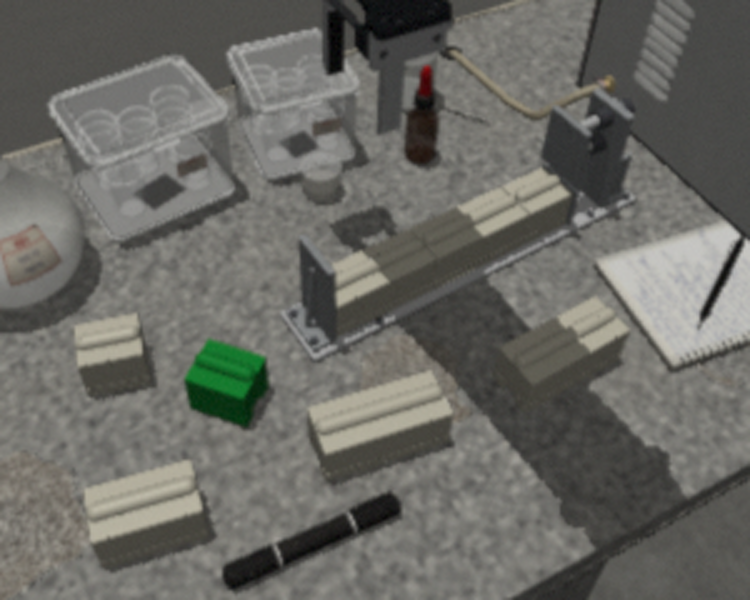

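View pics/bc.png

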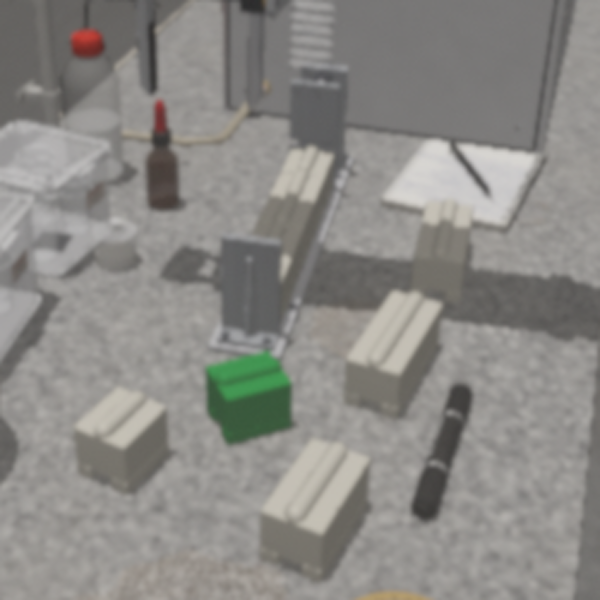

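The scene view shows the frame, with the post at scene ~(237,205) and the keeper at ~(345,150). The half brick is at (154,230) and the green look-alike at (200,241). Whole bricks are at (264,257) and (336,230), the cut brick at (167,297) and the marker at (235,305). The side view agrees. Next I fit the brick models to the masks and look with the wrist camera.

```bash
cat > h.py <<'E'
from rig import *
import cv2,numpy as np
from scipy.optimize import minimize
def proj(P,ci):
    C=np.asarray(P)@np.array(ci['R']).T+np.array(ci['t']); return C[:,:2]/C[:,2:]*[ci['fx'],ci['fy']]+[ci['cx'],ci['cy']]
def box(x0,x1,y0,y1,z0,z1): return np.array([[x,y,z] for x in(x0,x1) for y in(y0,y1) for z in(z0,z1)])
def brick(L):
    h=L/2; a=np.linspace(0,np.pi,9)
    return [box(-.025,.025,-h,h,0,.05),np.array([[.008*np.cos(t),y,.05+.008*np.sin(t)] for t in a for y in(-h,h)])]
FR=[box(-.035,.035,-.215,.215,0,.008),box(-.025,.025,-.15,.15,.008,.058),box(-.008,.008,-.15,.15,.058,.065),box(-.028,.028,.15,.158,0,.114)]
def place(P,p,z=0):
    c,s=np.cos(p[2]),np.sin(p[2]); return P@np.array([[c,s,0],[-s,c,0],[0,0,1]])+[p[0],p[1],z]
def render(m,p,ci,z=0,S=4):
    im=np.zeros((384,512),np.uint8)
    for P in m:
        h=cv2.convexHull(proj(place(P,p,z),ci).astype(np.float32))
        cv2.fillConvexPoly(im,np.round(h*16).astype(np.int32),255,cv2.LINE_AA,4)
    return im/255.
def ground(uv,ci,z):
    d=np.array(ci['R']).T@[(uv[0]-ci['cx'])/ci['fx'],(uv[1]-ci['cy'])/ci['fy'],1]; o=-np.array(ci['R']).T@np.array(ci['t'])
    return (o+d*(z-o[2])/d[2])[:2]
def fit(m,obs,p0,z=0):
    """obs: list of (mask,ci)"""
    def f(p):
        r=0
        for k,ci in obs:
            R=render(m,p,ci,z); r+=1-np.minimum(R,k).sum()/np.maximum(R,k).sum()
        return r/len(obs)
    best=min((minimize(f,p0,method='Nelder-Mead',options=dict(initial_simplex=np.array(p0)+np.array([[0,0,0],[.02,0,0],[0,.02,0],[0,0,s]]),xatol=1e-4,fatol=1e-5)) for s in(.25,-.25)),key=lambda r:r.fun)
    return best.x,best.fun
E
python3 - <<'E'
from h import *
w=read_camera("wrist");cv2.imwrite("pics/w.png",cv2.resize(w,(768,576)))
ci={c:camera_info(c) for c in("scene","side","wrist")}
T={}
for c in ci:
  for l in("half_brick","whole_brick_1","cut_brick","frame","keeper","marker"):
    T[c,l]=trace(c,l) if c!="wrist" or l!="marker" else []
    if c=="wrist":print(c,l,[(round(d['confidence'],2),np.round(d['uv']).tolist(),int(d['mask'].sum())) for d in T[c,l]])
def g(c,uv): 
    L=[d for l in("half_brick","whole_brick_1","cut_brick","frame") for d in T[c,l]]
    L=[d for d in L if np.hypot(*(np.array(d['uv'])-uv))<12]
    return (L[0]['mask'],ci[c]) if L else None
for n,L,a,b in(("half",.06,(156,230),(200,281)),("green",.06,(200,241),(252,267)),("w1",.12,(264,257),(315,246)),("w2",.12,(336,230),(336,204)),("cut",.09,(167,297),(281,312))):
    obs=[o for o in(g("scene",a),g("side",b)) if o]
    p0=[*ground(a,ci["scene"],.03),0]
    print(n,len(obs),*[np.round(v,4) for v in fit(brick(L),obs,p0)], [np.round(fit(brick(L),[o],p0)[0],4) for o in obs], np.round(p0,3))
p=ground((301,182),ci["scene"],.05)
print("frame",fit(FR,[g("scene",(301,182))],[*p,0]))
E
```

```text
wrist half_brick [(0.72, [160.0, 24.0], 2932)]
wrist whole_brick_1 [(0.86, [83.0, 106.0], 6319), (0.75, [102.0, 234.0], 2965)]
wrist cut_brick []
wrist frame [(0.74, [204.0, 196.0], 11262)]
wrist keeper [(0.89, [214.0, 345.0], 407), (0.53, [207.0, 200.0], 11343)]
wrist marker []
half 1 [ 0.6427  0.2775 -0.1474] 0.1152 [array([ 0.6427,  0.2775, -0.1474])] [0.641 0.274 0.   ]
green 2 [ 0.5632  0.193  -0.854 ] 0.0975 [array([0.5656, 0.1917, 0.5288]), array([ 0.563 ,  0.1938, -0.8501])] [0.564 0.195 0.   ]
w1 2 [ 0.4582  0.0897 -0.1007] 0.1104 [array([ 0.4588,  0.0902, -0.1329]), array([ 0.4582,  0.0872, -0.1008])] [0.458 0.084 0.   ]
w2 2 [ 0.4465 -0.1044  0.0901] 0.1133 [array([ 0.4471, -0.104 ,  0.096 ]), array([ 0.4467, -0.1055,  0.088 ])] [ 0.444 -0.105  0.   ]
cut 2 [ 0.4735  0.3018 -0.1216] 0.0946 [array([ 0.4731,  0.3017, -0.1677]), array([ 0.4738,  0.3017, -0.1019])] [0.467 0.307 0.   ]
frame (array([ 0.61543566, -0.11008154,  0.08327475]), np.float64(0.25512630754998944))
```

View pics/w.png

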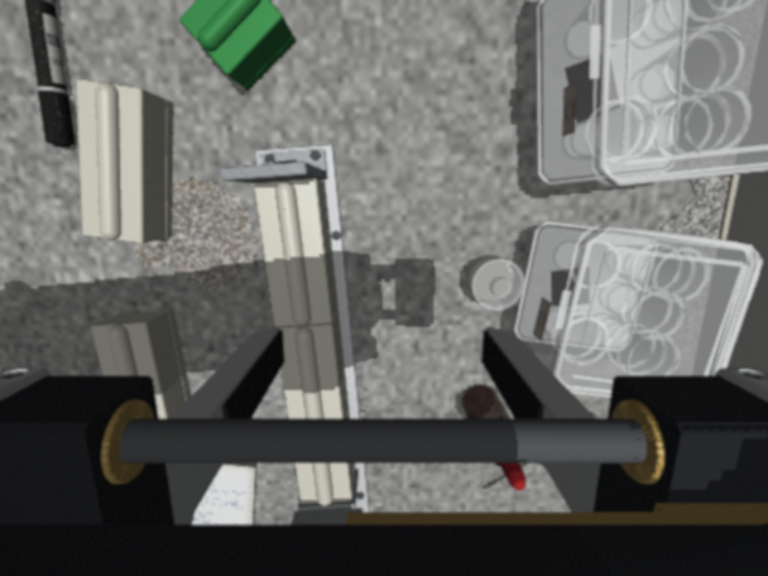

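The wrist view has image right = +x and image down = −y. The post is at (275,170), and the wall runs down to the keeper at (320,510). I'll centre the tool over the wall for a better frame fix.

Request:
send_rows:
  plan:
    - {"tx": -0.2,"ty": -0.3,"tz": 0,"spin": -0.05,"gripper": 94}
    - {"tx": -0.4,"ty": -0.6,"tz": 0,"spin": -0.05,"gripper": 94}
    - {"tx": -0.4,"ty": -0.6,"tz": 0,"spin": -0.05,"gripper": 94}
    - {"tx": -0.4,"ty": -0.6,"tz": 0,"spin": -0.05,"gripper": 94}
    - {"tx": -0.4,"ty": -0.6,"tz": 0,"spin": -0.05,"gripper": 94}

```text
time_s: 2.3
position: [0.6154, -0.0394, 0.4048]
orientation: [0.0, 0.679, 0.735, 0.0]
ft_force: [0.8, 0.0, -0.7]
width: 1.0
```

```bash
python3 - <<'E'
from h import *
w=read_camera("wrist");cv2.imwrite("pics/w2raw.png",w)
ci=camera_info("wrist");np.save("pics/w2ci.npy",ci)
o=w.copy()
for q in ((.6154,-.11,.0833),):
  for P in FR: cv2.polylines(o,[cv2.convexHull(proj(place(P,q),ci).astype(np.float32)).astype(int)],True,(0,0,255),1)
c=w[100:384,130:390]; cv2.imwrite("pics/w2.png",cv2.resize(c,None,fx=2.1,fy=2.1,interpolation=cv2.INTER_CUBIC))
t=trace("scene","marker")
print([ground(d['uv'],camera_info("scene"),.01) for d in t])
E
```

```text
[array([0.39441041, 0.1804851 ])]
```

View pics/w2.png

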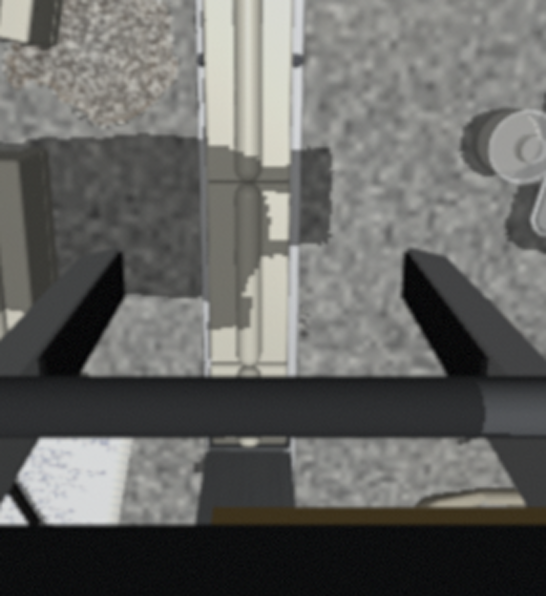

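The wrist crop shows the wall joints at crop rows 181 (y=+30) and 362 (y=−90), with the course edges at columns ~206/291 and ~210/287. I solve the frame pose from these and check it with an overlay.

```bash
python3 - <<'E'
from h import *
from scipy.optimize import least_squares
w=cv2.imread("pics/w2raw.png");ci=np.load("pics/w2ci.npy",allow_pickle=True).item()
A=np.array([[-.025,.03,.058],[.025,.03,.058],[-.025,-.09,.058],[.025,-.09,.058]])
U=np.array([[228.1,186.2],[268.6,186.2],[230,272.4],[266.7,272.4]])
r=least_squares(lambda p:(proj(place(A,p),ci)-U).ravel(),[.615,-.11,.083])
print(np.round(r.x,4),np.round(r.fun,1))
def draw(im,ci,q):
  for P in FR: cv2.polylines(im,[np.round(cv2.convexHull(proj(place(P,q),ci).astype(np.float32))*16).astype(int)],True,(0,0,255),1,cv2.LINE_AA,4)
c1=w.copy();draw(c1,ci,r.x)
s=cv2.imread("pics/a.png");draw(s,camera_info("scene"),r.x)
o=np.hstack([cv2.resize(c1[0:300,180:330],(300,600)),cv2.resize(s[120:250,200:370],None,fx=2.9,fy=2.9)[:0+377].copy() if 0 else cv2.copyMakeBorder(cv2.resize(s[120:250,200:370],(490,375)),0,225,0,0,0)])
cv2.imwrite("pics/o.png",o)
E
```

```text
[ 0.6103 -0.0688  0.0744] [ 0.1 -0.4 -0.2 -0.2 -0.1  0.2  0.2  0.4]
```

View pics/o.png

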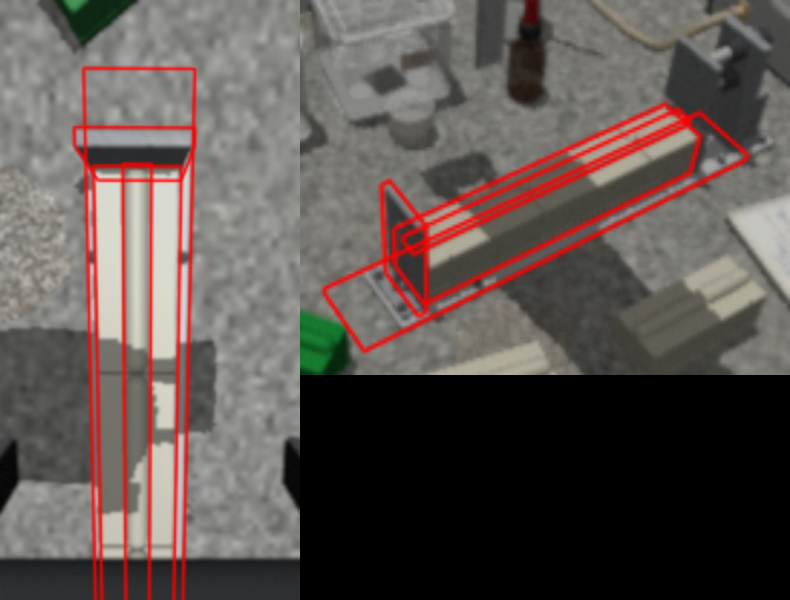

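The overlay fits both views: frame pose ≈ (0.6103, −0.0688, yaw 0.0744). Now over to the half brick.

```bash
cat >> h.py <<'E'
from scipy.spatial.transform import Rotation as Ro
FP=np.array([.6103,-.0688,.0744])
def goto(x,y,zg,yaw):
    "numbers for the grasp point at x,y,zg with tool x along brick +y (yaw)"
    s=state();q=np.array(s['orientation']);R=Ro.from_quat(q[[1,2,3,0]]).as_matrix()
    d=R.T@(np.array([x,y,zg+.18])-s['position'])
    cur=np.arctan2(-R[0,0],R[1,0]); 
    print("t",round(s['time_s'],2),"tx ty tz spin",np.round(d/.1,3),round(-(yaw-cur)/(np.pi/2),4),"yaw",round(cur,4),"grasp",np.round(np.array(s['position'])+R[:,2]*.18,4),"F",np.round(s['ft_force'],1),"w",round(s['width']*94,1))
def lay(fy,zg,fx=0): 
    p=place(np.array([[fx,fy,0]]),FP)[0]; goto(p[0],p[1],zg,FP[2])
def look(l,L,p0,z=0):
    w=read_camera("wrist");ci=camera_info("wrist");T=trace("wrist",l)
    u=proj(place(np.array([[0,0,.04]]),p0,z),ci)[0]
    print([(round(d['confidence'],2),np.round(d['uv']).tolist()) for d in T],"expect",np.round(u))
    T=[d for d in T if np.hypot(*(d['uv']-u))<60]
    if T:
        m=T[0]['mask'];ys,xs=np.nonzero(m);print("bbox",xs.min(),xs.max(),ys.min(),ys.max())
        print("wrist fit",*[np.round(v,4) for v in fit(brick(L),[(m,ci)],p0,z)])
    return w,ci
E
python3 -c "
from h import *
goto(.643,.215,.19,-.147)"
```

```text
t 2.4 tx ty tz spin [2.513 0.476 0.346] 0.1442 yaw 0.0795 grasp [ 0.6156 -0.0392  0.2245] F [ 0.4 -0.3  0. ] w 94.0
```

Request:
send_rows:
  plan:
    - {"tx": 0.5,"ty": 0.1,"tz": 0,"spin": 0.05,"gripper": 94}
    - {"tx": 1.0,"ty": 0.2,"tz": 0,"spin": 0.05,"gripper": 94}

```text
time_s: 2.6
position: [0.6277, 0.0597, 0.4045]
orientation: [0.0, 0.709, 0.705, 0.0]
ft_force: [1.0, 0.8, 0.5]
width: 0.995
```

Request:
send_rows:
  plan:
    - {"tx": 0.5,"ty": 0.2,"tz": 0,"spin": 0.08,"gripper": 94}
    - {"tx": 1.0,"ty": 0.35,"tz": 0.2,"spin": 0.1,"gripper": 94}
    - {"tx": 1.0,"ty": 0.35,"tz": 0.2,"spin": 0.1,"gripper": 94}

```text
time_s: 2.9
position: [0.6632, 0.1669, 0.382]
orientation: [-0.001, 0.76, 0.65, -0.0]
ft_force: [-0.2, 0.1, -0.9]
width: 0.997
```

```bash
python3 -c "
from h import *
goto(.643,.215,.19,-.147)"
```

```text
t 2.9 tx ty tz spin [ 0.444 -0.274  0.121] -0.0055 yaw -0.1557 grasp [0.6629 0.1672 0.202 ] F [-0.2  0.1 -0.9] w 93.7
```

Request:
send_rows:
  plan:
    - {"tx": 0.4,"ty": -0.27,"tz": 0.12,"spin": 0,"gripper": 94}
    - {"tx": 0.4,"ty": -0.27,"tz": 0.12,"spin": 0,"gripper": 94}
    - {"tx": 0.4,"ty": -0.27,"tz": 0.12,"spin": 0,"gripper": 94}
    - {"tx": 0.4,"ty": -0.27,"tz": 0.12,"spin": 0,"gripper": 94}

```text
time_s: 3.3
position: [0.6431, 0.2101, 0.3701]
orientation: [-0.001, 0.76, 0.65, -0.0]
ft_force: [0.1, 0.2, -0.4]
width: 1.001
```

```bash
python3 -c "
from h import *
w,ci=look('half_brick',.06,[.6427,.2775,-.147]);cv2.imwrite('pics/hw.png',w)
goto(.6427,.2775,.08,-.147)"
```

```text
[(0.8, [196.0, 205.0]), (0.61, [242.0, 132.0])] expect [245. 132.]
bbox 221 269 100 159
wrist fit [ 0.643   0.2788 -0.2204] 0.0541
t 3.4 tx ty tz spin [ 0.672 -0.112  1.105] -0.0066 yaw -0.1574 grasp [0.6431 0.2095 0.1904] F [-0.1 -0.2  0.2] w 94.3
```

View pics/hw.png

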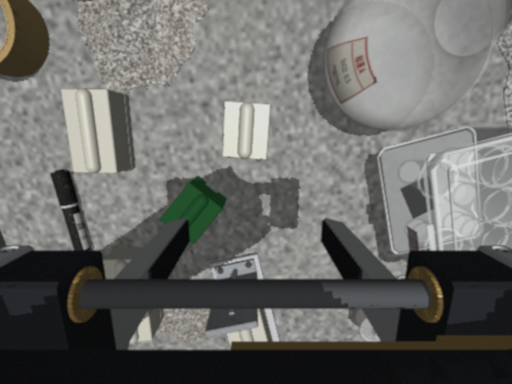

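The half brick is at (246,130) with a yaw of about −0.215, and the wrist fit agrees with the rib. The green look-alike is at (195,210). A glass flask stands to the right of the half brick, so I grip a little high and 8 mm toward −y.

```bash
python3 -c "
from h import *
goto(.6413,.2707,.1,-.215);goto(.6413,.2707,.040,-.215)"
```

```text
t 3.4 tx ty tz spin [ 0.603 -0.115  0.905] 0.0367 yaw -0.1574 grasp [0.6431 0.2095 0.1904] F [-0.1 -0.2  0.2] w 94.3
t 3.4 tx ty tz spin [ 0.602 -0.114  1.505] 0.0367 yaw -0.1574 grasp [0.6431 0.2095 0.1904] F [-0.1 -0.2  0.2] w 94.3
```

Request:
send_rows:
  plan:
    - {"tx": 0.3,"ty": -0.06,"tz": 0.2,"spin": 0.037,"gripper": 78}
    - {"tx": 0.6,"ty": -0.115,"tz": 0.5,"spin": 0.037,"gripper": 78}
    - {"tx": 0.6,"ty": -0.115,"tz": 0.9,"spin": 0.037,"gripper": 78}
    - {"tx": 0.6,"ty": -0.115,"tz": 0.9,"spin": 0.037,"gripper": 78}
    - {"tx": 0.6,"ty": -0.115,"tz": 0.9,"spin": 0.037,"gripper": 78}

```text
time_s: 3.9
position: [0.642, 0.269, 0.2811]
orientation: [-0.001, 0.78, 0.626, -0.001]
ft_force: [-0.4, -0.6, 1.1]
width: 0.827
```

```bash
python3 -c "
from h import *
goto(.6413,.2707,.040,-.215)"
```

```text
t 3.9 tx ty tz spin [ 0.016 -0.009  0.611] -0.0015 yaw -0.2173 grasp [0.6417 0.269  0.1011] F [-0.4 -0.6  1.1] w 77.7
```

Request:
send_rows:
  plan:
    - {"tx": 0.015,"ty": -0.01,"tz": 0.3,"spin": 0,"gripper": 78}
    - {"tx": 0.015,"ty": -0.01,"tz": 0.6,"spin": 0,"gripper": 78}
    - {"tx": 0.015,"ty": -0.01,"tz": 0.61,"spin": 0,"gripper": 78}
    - {"tx": 0.015,"ty": -0.01,"tz": 0.61,"spin": 0,"gripper": 78}
    - {"tx": 0.015,"ty": -0.01,"tz": 0.61,"spin": 0,"gripper": 40}
    - {"tx": 0.015,"ty": -0.01,"tz": 0.61,"spin": 0,"gripper": 40}
    - {"tx": 0.015,"ty": -0.01,"tz": 0.61,"spin": 0,"gripper": 40}
    - {"tx": 0.015,"ty": -0.01,"tz": 0.61,"spin": 0,"gripper": 40}
    - {"tx": 0.015,"ty": -0.01,"tz": 0.61,"spin": 0,"gripper": 40}
  squeeze: 20

```text
time_s: 4.8
position: [0.6414, 0.2707, 0.2209]
orientation: [-0.001, 0.78, 0.626, -0.0]
ft_force: [-1.7, -0.7, 7.9]
width: 0.529
```

```bash
python3 -c "
from h import *
goto(.6413,.2707,.040,-.215)"
```

```text
t 4.8 tx ty tz spin [-0.    -0.001  0.009] -0.0015 yaw -0.2173 grasp [0.6412 0.2708 0.0409] F [-1.7 -0.7  7.9] w 49.7
```

Request:
send_rows:
  plan:
    - {"tx": 0,"ty": 0,"tz": -0.3,"spin": 0,"gripper": 40}
    - {"tx": 0,"ty": 0,"tz": -0.8,"spin": 0,"gripper": 40}
    - {"tx": 0,"ty": 0,"tz": -1.0,"spin": 0,"gripper": 40}
    - {"tx": 0,"ty": 0,"tz": -1.0,"spin": 0,"gripper": 40}

```text
time_s: 5.2
position: [0.6423, 0.271, 0.3247]
orientation: [-0.0, 0.78, 0.626, 0.002]
ft_force: [0.1, 0.4, -1.9]
width: 0.528
```

Request:
send_rows:
  plan:
    - {"tx": -0.3,"ty": 0,"tz": -0.4,"spin": -0.05,"gripper": 40}
    - {"tx": -0.7,"ty": 0,"tz": -0.5,"spin": -0.1,"gripper": 40}
    - {"tx": -1.0,"ty": 0,"tz": -0.5,"spin": -0.18,"gripper": 40}
    - {"tx": -1.0,"ty": 0,"tz": -0.5,"spin": -0.18,"gripper": 40}
    - {"tx": -1.0,"ty": 0,"tz": -0.5,"spin": -0.18,"gripper": 40}

```text
time_s: 5.7
position: [0.6204, 0.1725, 0.3735]
orientation: [-0.0, 0.684, 0.729, 0.002]
ft_force: [-0.1, 1.0, -1.9]
width: 0.531
```

```bash
python3 -c "
from h import *
w,ci=look('half_brick',.06,[.62,.17,0],.15);cv2.imwrite('pics/h2.png',w)
lay(.115-.008,.19)"
```

```text
[(0.95, [250.0, 224.0]), (0.95, [206.0, 166.0])] expect [252. 245.]
bbox 212 297 172 278
wrist fit [0.6207 0.1824 0.0635] 0.0533
t 5.8 tx ty tz spin [-1.348 -0.269  0.029] -0.0059 yaw 0.0652 grasp [0.6208 0.1747 0.1934] F [-0.3  0.2 -1.5] w 50.0
```

Request:
send_rows:
  plan:
    - {"tx": -0.4,"ty": -0.1,"tz": 0,"spin": -0.006,"gripper": 40}
    - {"tx": -0.8,"ty": -0.2,"tz": 0,"spin": -0.006,"gripper": 40}
    - {"tx": -1.0,"ty": -0.25,"tz": 0,"spin": -0.006,"gripper": 40}
    - {"tx": -1.0,"ty": -0.25,"tz": 0,"spin": -0.006,"gripper": 40}

```text
time_s: 6.2
position: [0.6018, 0.0704, 0.3726]
orientation: [-0.0, 0.682, 0.732, 0.001]
ft_force: [-0.1, 0.0, -1.6]
width: 0.532
```

```bash
python3 -c "
from h import *
lay(.106,.16)"
```

```text
t 6.2 tx ty tz spin [-0.335 -0.018  0.325] -0.0022 yaw 0.0709 grasp [0.6021 0.0708 0.1926] F [-0.1  0.  -1.6] w 50.0
```

Request:
send_rows:
  plan:
    - {"tx": -0.2,"ty": -0.01,"tz": 0,"spin": -0.002,"gripper": 40}
    - {"tx": -0.335,"ty": -0.018,"tz": 0.1,"spin": -0.002,"gripper": 40}
    - {"tx": -0.335,"ty": -0.018,"tz": 0.3,"spin": -0.002,"gripper": 40}
    - {"tx": -0.335,"ty": -0.018,"tz": 0.3,"spin": -0.002,"gripper": 40}
    - {"tx": -0.335,"ty": -0.018,"tz": 0.3,"spin": -0.002,"gripper": 40}

```text
time_s: 6.7
position: [0.6025, 0.0379, 0.3419]
orientation: [-0.001, 0.68, 0.733, 0.001]
ft_force: [0.3, 0.8, -1.7]
width: 0.533
```

```bash
python3 -c "
from h import *
lay(.106,.110);w=read_camera('wrist')
cv2.imwrite('pics/h3.png',cv2.resize(w[:330,130:390],(520,660))[:600]);s=read_camera('side');cv2.imwrite('pics/s3.png',s)"
```

```text
t 6.7 tx ty tz spin [-0.011 -0.002  0.519] 0.0004 yaw 0.075 grasp [0.6026 0.0383 0.1619] F [ 0.3  0.8 -1.7] w 50.1
```

View pics/h3.png

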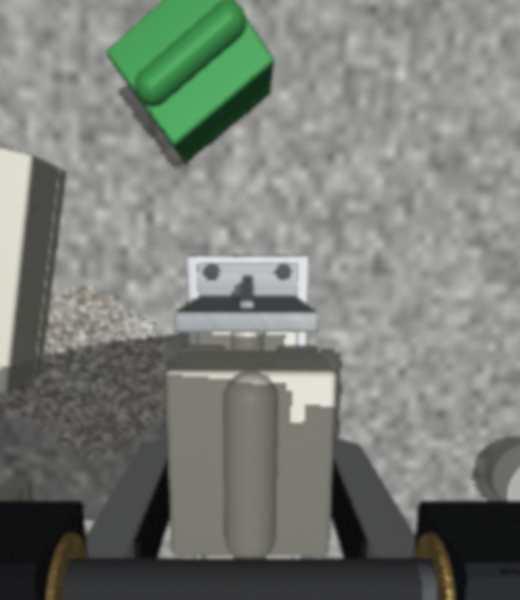

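The held brick is just before the post (crop (247,320)), and the lower rib shows at column 247 against the held rib at 250. That is about 1.2 mm off, so I shift −1 mm in tool y and lower.

Request:
send_rows:
  plan:
    - {"tx": -0.01,"ty": -0.012,"tz": 0.2,"spin": 0,"gripper": 40}
    - {"tx": -0.01,"ty": -0.012,"tz": 0.4,"spin": 0,"gripper": 40}
    - {"tx": -0.01,"ty": -0.012,"tz": 0.5,"spin": 0,"gripper": 40}
    - {"tx": -0.01,"ty": -0.012,"tz": 0.55,"spin": 0,"gripper": 40}
    - {"tx": -0.01,"ty": -0.012,"tz": 0.6,"spin": 0,"gripper": 40}
    - {"tx": -0.01,"ty": -0.012,"tz": 0.62,"spin": 0,"gripper": 40}
    - {"tx": -0.01,"ty": -0.012,"tz": 0.63,"spin": 0,"gripper": 40}

```text
time_s: 7.5
position: [0.602, 0.0368, 0.2803]
orientation: [0.0, 0.68, 0.733, 0.002]
ft_force: [0.0, 0.2, -1.5]
width: 0.531
```

```bash
python3 -c "
from h import *
lay(.112,.0989)"
```

```text
t 7.5 tx ty tz spin [0.061 0.005 0.014] 0.0003 yaw 0.0749 grasp [0.6024 0.0372 0.1003] F [ 0.   0.2 -1.5] w 49.9
```

Request:
send_rows:
  plan:
    - {"tx": 0,"ty": 0,"tz": 0.015,"spin": 0,"gripper": 40}
    - {"tx": 0.02,"ty": 0,"tz": 0.02,"spin": 0,"gripper": 40}
    - {"tx": 0.04,"ty": 0,"tz": 0.02,"spin": 0,"gripper": 40}
    - {"tx": 0.06,"ty": 0,"tz": 0.02,"spin": 0,"gripper": 40}
    - {"tx": 0.06,"ty": 0,"tz": 0.02,"spin": 0,"gripper": 40}

```text
time_s: 8.0
position: [0.6017, 0.0417, 0.2789]
orientation: [0.001, 0.68, 0.733, 0.002]
ft_force: [-1.5, -6.8, 4.4]
width: 0.529
```

```bash
python3 -c "
from h import *
lay(.112,.0989)"
```

```text
t 8.0 tx ty tz spin [ 0.011  0.004 -0.   ] -0.0002 yaw 0.0741 grasp [0.6023 0.0419 0.0989] F [-1.5 -6.8  4.4] w 49.8
```

Request:
send_rows:
  plan:
    - {"tx": 0.02,"ty": 0,"tz": 0.005,"spin": 0,"gripper": 40}
    - {"tx": 0.03,"ty": 0,"tz": 0.005,"spin": 0,"gripper": 40}
    - {"tx": 0.03,"ty": 0,"tz": 0.005,"spin": 0,"gripper": 40}

```text
time_s: 8.3
position: [0.6016, 0.0424, 0.2789]
orientation: [0.002, 0.681, 0.732, 0.001]
ft_force: [0.2, -13.1, 3.5]
width: 0.531
```

```bash
python3 -c "
from h import *
lay(.112,.0989)"
```

```text
t 8.3 tx ty tz spin [ 0.005  0.004 -0.   ] -0.0015 yaw 0.0721 grasp [0.6023 0.0421 0.0989] F [  0.2 -13.1   3.5] w 49.9
```

Request:
send_rows:
  plan:
    - {"tx": -0.01,"ty": 0,"tz": 0,"spin": 0,"gripper": 70}
    - {"tx": -0.01,"ty": 0,"tz": 0,"spin": 0,"gripper": 70}
    - {"tx": -0.01,"ty": 0,"tz": 0,"spin": 0,"gripper": 70}
    - {"tx": -0.01,"ty": 0,"tz": -0.2,"spin": 0,"gripper": 70}
    - {"tx": -0.01,"ty": 0,"tz": -0.6,"spin": 0,"gripper": 80}
    - {"tx": -0.01,"ty": 0,"tz": -1.0,"spin": 0,"gripper": 80}
    - {"tx": -0.01,"ty": 0,"tz": -1.0,"spin": 0,"gripper": 80}

```text
time_s: 9.0
position: [0.6025, 0.042, 0.3842]
orientation: [0.004, 0.681, 0.732, 0.004]
ft_force: [0.5, 0.9, -0.0]
width: 0.852
```

```bash
python3 -c "
from h import *
w=read_camera('wrist');cv2.imwrite('pics/h4.png',w)
goto(.459,.05,.19,-.115)"
```

```text
t 9.05 tx ty tz spin [ 0.184 -1.42   0.104] 0.1193 yaw 0.0725 grasp [0.6034 0.0419 0.2016] F [-0.5  0.4 -1.3] w 80.1
```

Request:
send_rows:
  plan:
    - {"tx": 0.07,"ty": -0.4,"tz": 0,"spin": 0.05,"gripper": 80}
    - {"tx": 0.13,"ty": -0.8,"tz": 0,"spin": 0.1,"gripper": 80}
    - {"tx": 0.15,"ty": -1.0,"tz": 0.05,"spin": 0.12,"gripper": 80}
    - {"tx": 0.15,"ty": -1.0,"tz": 0.05,"spin": 0.12,"gripper": 80}

```text
time_s: 9.45
position: [0.4986, 0.05, 0.3747]
orientation: [0.002, 0.747, 0.665, 0.002]
ft_force: [0.5, -0.4, 0.1]
width: 0.852
```

```bash
python3 -c "
from h import *
w,ci=look('whole_brick_1',.12,[.4585,.0895,-.11]);cv2.imwrite('pics/q1.png',w)
goto(.459,.05,.19,-.115)"
```

```text
[(0.94, [228.0, 309.0]), (0.69, [214.0, 156.0]), (0.54, [353.0, 192.0])] expect [213. 160.]
bbox 190 237 103 209
wrist fit [ 0.4609  0.0923 -0.1351] 0.0536
t 9.55 tx ty tz spin [-0.048 -0.419  0.051] 0.0001 yaw -0.1148 grasp [0.5026 0.0499 0.1955] F [0.2 0.6 0.4] w 79.8
```

```bash
python3 -c "
import cv2,numpy as np
a=cv2.imread('pics/h4.png')[60:360,130:380];b=cv2.imread('pics/q1.png')[60:360,130:380]
cv2.imwrite('pics/hq.png',cv2.resize(np.hstack([a,b]),(800,480)))"
```

```text
(no output)
```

View pics/hq.png

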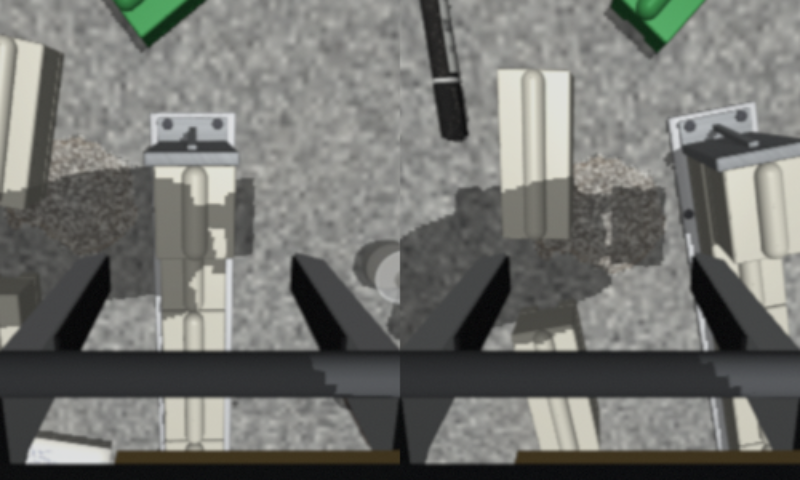

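```bash
python3 -c "
from h import *
goto(.4605,.0915,.1,-.135)"
```

```text
t 9.55 tx ty tz spin [ 0.366 -0.459  0.951] 0.0129 yaw -0.1148 grasp [0.5026 0.0499 0.1955] F [0.2 0.6 0.4] w 79.8
```

Left panel: the half brick is tight at the post and in line with the course. Right panel: whole brick at (535,155), the marker ends near (455,130). I grip it 8 mm toward −y of centre.

```bash
python3 -c "
from h import *
goto(.4595,.0838,.1,-.12)"
```

```text
t 9.55 tx ty tz spin [ 0.288 -0.46   0.951] 0.0033 yaw -0.1148 grasp [0.5026 0.0499 0.1955] F [0.2 0.6 0.4] w 79.8
```

Request:
send_rows:
  plan:
    - {"tx": 0.15,"ty": -0.25,"tz": 0.1,"spin": 0.003,"gripper": 72}
    - {"tx": 0.29,"ty": -0.46,"tz": 0.5,"spin": 0.003,"gripper": 72}
    - {"tx": 0.29,"ty": -0.46,"tz": 0.95,"spin": 0.003,"gripper": 72}
    - {"tx": 0.29,"ty": -0.46,"tz": 0.95,"spin": 0.003,"gripper": 72}
    - {"tx": 0.29,"ty": -0.46,"tz": 0.95,"spin": 0.003,"gripper": 72}

```text
time_s: 10.05
position: [0.4604, 0.0839, 0.2803]
orientation: [0.003, 0.748, 0.664, 0.002]
ft_force: [0.5, -0.4, 0.6]
width: 0.766
```

```bash
python3 -c "
from h import *
goto(.4595,.0838,.04,-.12)"
```

```text
t 10.05 tx ty tz spin [-0.002 -0.013  0.603] 0.0002 yaw -0.1197 grasp [0.4616 0.0837 0.1003] F [ 0.5 -0.4  0.6] w 72.0
```

Request:
send_rows:
  plan:
    - {"tx": 0,"ty": -0.02,"tz": 0.3,"spin": 0,"gripper": 72}
    - {"tx": 0,"ty": -0.02,"tz": 0.6,"spin": 0,"gripper": 72}
    - {"tx": 0,"ty": -0.02,"tz": 0.6,"spin": 0,"gripper": 72}
    - {"tx": 0,"ty": -0.02,"tz": 0.6,"spin": 0,"gripper": 72}
    - {"tx": 0,"ty": -0.02,"tz": 0.6,"spin": 0,"gripper": 40}
    - {"tx": 0,"ty": -0.02,"tz": 0.6,"spin": 0,"gripper": 40}
    - {"tx": 0,"ty": -0.02,"tz": 0.6,"spin": 0,"gripper": 40}
    - {"tx": 0,"ty": -0.02,"tz": 0.6,"spin": 0,"gripper": 40}
  squeeze: 25

```text
time_s: 10.85
position: [0.459, 0.0841, 0.2212]
orientation: [0.003, 0.748, 0.664, 0.003]
ft_force: [-3.1, -0.9, 14.3]
width: 0.531
```

```bash
sed -i "s/d=R.T@(np.array(\[x,y,zg+.18\])-s\['position'\])/d=R.T@(np.array([x,y,zg])-s['position']-R[:,2]*.18)/" h.py; python3 -c "
from h import *
goto(.4595,.0838,.04,-.12);print(state()['orientation'])"
```

```text
t 10.85 tx ty tz spin [-0.003 -0.009  0.012] 0.0001 yaw -0.1198 grasp [0.4604 0.084  0.0412] F [-3.1 -0.9 14.3] w 49.9
[0.00281432 0.74816079 0.66350646 0.00258554]
```

Request:
send_rows:
  plan:
    - {"tx": 0,"ty": 0,"tz": -0.3,"spin": 0,"gripper": 40}
    - {"tx": 0,"ty": 0,"tz": -0.7,"spin": 0,"gripper": 40}
    - {"tx": 0,"ty": 0,"tz": -1.0,"spin": 0,"gripper": 40}
    - {"tx": 0,"ty": 0,"tz": -1.0,"spin": 0,"gripper": 40}

```text
time_s: 11.25
position: [0.4592, 0.0844, 0.325]
orientation: [0.004, 0.748, 0.663, 0.005]
ft_force: [0.4, 1.2, -3.1]
width: 0.532
```

Request:
send_rows:
  plan:
    - {"tx": -0.2,"ty": 0.1,"tz": -0.4,"spin": -0.05,"gripper": 40}
    - {"tx": -0.5,"ty": 0.4,"tz": -0.5,"spin": -0.1,"gripper": 40}
    - {"tx": -0.8,"ty": 0.8,"tz": -0.5,"spin": -0.124,"gripper": 40}
    - {"tx": -0.8,"ty": 0.8,"tz": -0.5,"spin": -0.124,"gripper": 40}
    - {"tx": -0.8,"ty": 0.8,"tz": -0.5,"spin": -0.124,"gripper": 40}

```text
time_s: 11.75
position: [0.5285, -0.0055, 0.3747]
orientation: [0.004, 0.681, 0.732, 0.004]
ft_force: [-0.9, 0.5, -3.2]
width: 0.527
```

```bash
python3 -c "
from h import *
lay(.017,.19);print(state()['orientation'])"
```

```text
t 11.75 tx ty tz spin [-0.52   0.748  0.056] -0.0011 yaw 0.0727 grasp [ 0.5306 -0.0054  0.1947] F [-0.9  0.5 -3.2] w 49.6
[0.00409671 0.68092319 0.73233079 0.00429447]
```

Request:
send_rows:
  plan:
    - {"tx": -0.3,"ty": 0.35,"tz": 0,"spin": 0,"gripper": 40}
    - {"tx": -0.52,"ty": 0.74,"tz": 0,"spin": 0,"gripper": 40}
    - {"tx": -0.52,"ty": 0.74,"tz": 0.1,"spin": 0,"gripper": 40}
    - {"tx": -0.52,"ty": 0.74,"tz": 0.2,"spin": 0,"gripper": 40}
    - {"tx": -0.52,"ty": 0.74,"tz": 0.2,"spin": 0,"gripper": 40}

```text
time_s: 12.25
position: [0.6049, -0.0508, 0.3533]
orientation: [0.003, 0.68, 0.733, 0.003]
ft_force: [-0.3, 0.3, -2.8]
width: 0.531
```

```bash
python3 -c "
from h import *
lay(.017,.0992)
w=read_camera('wrist');cv2.imwrite('pics/q2.png',cv2.resize(w[:330,130:390],(520,660))[:600])
lay(.017,.0992)"
```

```text
t 12.25 tx ty tz spin [-0.015  0.02   0.741] -0.0003 yaw 0.074 grasp [ 0.6063 -0.0506  0.1733] F [-0.3  0.3 -2.8] w 49.9
t 12.3 tx ty tz spin [-0.014  0.014  0.752] -0.0002 yaw 0.074 grasp [ 0.6068 -0.0507  0.1744] F [-0.8 -0.1 -2.6] w 50.1
```

View pics/q2.png

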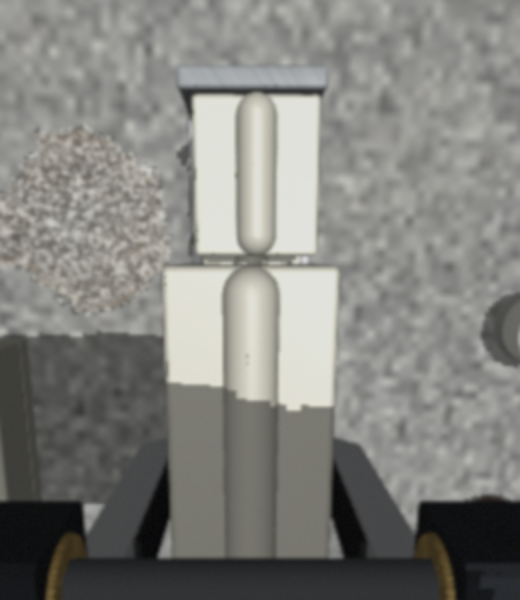

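The held brick is about 4 mm short of the laid half brick, and the laid rib sits ~2 mm to +tool y. I correct and lower.

Request:
send_rows:
  plan:
    - {"tx": -0.01,"ty": 0.017,"tz": 0.2,"spin": 0,"gripper": 40}
    - {"tx": -0.01,"ty": 0.017,"tz": 0.45,"spin": 0,"gripper": 40}
    - {"tx": -0.01,"ty": 0.017,"tz": 0.6,"spin": 0,"gripper": 40}
    - {"tx": -0.01,"ty": 0.017,"tz": 0.66,"spin": 0,"gripper": 40}
    - {"tx": -0.01,"ty": 0.017,"tz": 0.7,"spin": 0,"gripper": 40}
    - {"tx": -0.01,"ty": 0.017,"tz": 0.72,"spin": 0,"gripper": 40}
    - {"tx": -0.01,"ty": 0.017,"tz": 0.73,"spin": 0,"gripper": 40}

```text
time_s: 13.0
position: [0.6078, -0.0517, 0.282]
orientation: [0.003, 0.68, 0.733, 0.004]
ft_force: [-0.3, -0.5, -1.7]
width: 0.532
```

```bash
python3 -c "
from h import *
lay(.022,.0992)"
```

```text
t 13.0 tx ty tz spin [ 0.047 -0.007  0.029] -0.0002 yaw 0.074 grasp [ 0.6097 -0.0515  0.1021] F [-0.3 -0.5 -1.7] w 50.0
```

Request:
send_rows:
  plan:
    - {"tx": 0,"ty": -0.003,"tz": 0.02,"spin": 0,"gripper": 40}
    - {"tx": 0,"ty": -0.003,"tz": 0.032,"spin": 0,"gripper": 40}
    - {"tx": 0.02,"ty": -0.003,"tz": 0.032,"spin": 0,"gripper": 40}
    - {"tx": 0.04,"ty": -0.003,"tz": 0.032,"spin": 0,"gripper": 40}
    - {"tx": 0.05,"ty": -0.003,"tz": 0.032,"spin": 0,"gripper": 40}
    - {"tx": 0.06,"ty": -0.003,"tz": 0.032,"spin": 0,"gripper": 40}
    - {"tx": 0.06,"ty": -0.003,"tz": 0.032,"spin": 0,"gripper": 40}

```text
time_s: 13.7
position: [0.6071, -0.0473, 0.2793]
orientation: [0.004, 0.681, 0.732, 0.003]
ft_force: [-2.3, -7.8, 2.9]
width: 0.535
```

```bash
python3 -c "
from h import *
lay(.022,.0992)"
```

```text
t 13.7 tx ty tz spin [ 0.006 -0.003  0.001] -0.0009 yaw 0.0729 grasp [ 0.609  -0.0474  0.0993] F [-2.3 -7.8  2.9] w 50.3
```

Request:
send_rows:
  plan:
    - {"tx": 0.03,"ty": 0,"tz": 0.003,"spin": 0,"gripper": 40}
    - {"tx": 0.05,"ty": 0,"tz": 0.003,"spin": 0,"gripper": 40}
    - {"tx": 0.05,"ty": 0,"tz": 0.003,"spin": 0,"gripper": 40}

```text
time_s: 14.0
position: [0.6068, -0.0461, 0.2794]
orientation: [0.006, 0.682, 0.731, 0.002]
ft_force: [0.3, -20.1, -0.2]
width: 0.531
```

```bash
python3 -c "
from h import *
lay(.022,.0992)"
```

```text
t 14.0 tx ty tz spin [ 0.002 -0.002  0.002] -0.0032 yaw 0.0694 grasp [ 0.6089 -0.047   0.0994] F [  0.3 -20.1  -0.2] w 49.9
```

Request:
send_rows:
  plan:
    - {"tx": 0,"ty": 0,"tz": 0,"spin": 0,"gripper": 70}
    - {"tx": -0.01,"ty": 0,"tz": 0,"spin": 0,"gripper": 70}
    - {"tx": -0.01,"ty": 0,"tz": 0,"spin": 0,"gripper": 70}
    - {"tx": -0.01,"ty": 0,"tz": -0.2,"spin": 0,"gripper": 70}
    - {"tx": -0.01,"ty": 0,"tz": -0.6,"spin": 0,"gripper": 80}
    - {"tx": -0.01,"ty": 0,"tz": -1.0,"spin": 0,"gripper": 80}
    - {"tx": -0.01,"ty": 0,"tz": -1.0,"spin": 0,"gripper": 80}

```text
time_s: 14.7
position: [0.6069, -0.0463, 0.3849]
orientation: [0.009, 0.682, 0.731, 0.005]
ft_force: [-0.2, 0.2, 0.2]
width: 0.854
```

```bash
python3 -c "
from h import *
w=read_camera('wrist');cv2.imwrite('pics/q3.png',w)
goto(.4465,-.15,.19,.09);print(state()['orientation'])"
```

```text
t 14.75 tx ty tz spin [-0.914 -1.698  0.1  ] -0.0127 yaw 0.0701 grasp [ 0.6093 -0.0469  0.2022] F [ 0.2  0.5 -0.9] w 79.7
[0.00762284 0.68186694 0.73142506 0.00409391]
```

Request:
send_rows:
  plan:
    - {"tx": -0.2,"ty": -0.4,"tz": 0,"spin": -0.012,"gripper": 80}
    - {"tx": -0.45,"ty": -0.8,"tz": 0,"spin": -0.012,"gripper": 80}
    - {"tx": -0.55,"ty": -1.0,"tz": 0,"spin": -0.012,"gripper": 80}

```text
time_s: 15.05
position: [0.5076, -0.1098, 0.3799]
orientation: [0.007, 0.676, 0.737, 0.003]
ft_force: [-1.0, -0.1, -0.1]
width: 0.852
```

Request:
send_rows:
  plan:
    - {"tx": -0.2,"ty": -0.4,"tz": 0.05,"spin": 0,"gripper": 80}
    - {"tx": -0.36,"ty": -0.7,"tz": 0.1,"spin": 0,"gripper": 80}
    - {"tx": -0.36,"ty": -0.7,"tz": 0.1,"spin": 0,"gripper": 80}
    - {"tx": -0.36,"ty": -0.7,"tz": 0.1,"spin": 0,"gripper": 80}

```text
time_s: 15.45
position: [0.4408, -0.1518, 0.3688]
orientation: [0.007, 0.676, 0.737, 0.003]
ft_force: [1.0, 0.1, -0.3]
width: 0.851
```

```bash
python3 -c "
from h import *
w,ci=look('whole_brick_2',.12,[.4465,-.1044,.09]);cv2.imwrite('pics/r1.png',w)
q=cv2.imread('pics/q3.png')
cv2.imwrite('pics/r1c.png',cv2.resize(np.hstack([q[40:370,130:380],w[40:370,130:380]]),(800,528)))
goto(.4465,-.15,.19,.09);print(state()['orientation'])"
```

```text
[(0.77, [262.0, 141.0]), (0.57, [444.0, 86.0])] expect [258. 148.]
bbox 238 285 86 198
wrist fit [ 0.4481 -0.1003  0.0605] 0.0659
t 15.55 tx ty tz spin [ 0.018  0.021 -0.01 ] -0.001 yaw 0.0884 grasp [ 0.4446 -0.1519  0.189 ] F [ 0.4  0.5 -0.4] w 80.2
[0.00705033 0.67514567 0.73764283 0.00341598]
```

View pics/r1c.png

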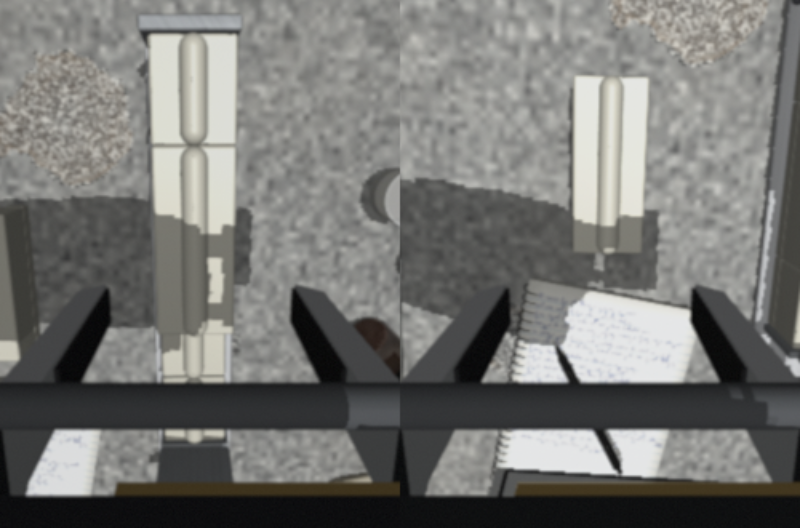

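Left panel: the half brick and first whole brick are tight and keyed. Right panel: the second whole brick at (608,163), yaw ≈0.07. I grip it low, at mid length, with a firmer squeeze for the keeper push.

```bash
python3 -c "
from h import *
goto(.4475,-.1015,.1,.07)"
```

```text
t 15.55 tx ty tz spin [0.505 0.06  0.888] 0.0117 yaw 0.0884 grasp [ 0.4446 -0.1519  0.189 ] F [ 0.4  0.5 -0.4] w 80.2
```

Request:
send_rows:
  plan:
    - {"tx": 0.25,"ty": 0.06,"tz": 0.1,"spin": 0.012,"gripper": 76}
    - {"tx": 0.5,"ty": 0.06,"tz": 0.5,"spin": 0.012,"gripper": 76}
    - {"tx": 0.5,"ty": 0.06,"tz": 0.89,"spin": 0.012,"gripper": 76}
    - {"tx": 0.5,"ty": 0.06,"tz": 0.89,"spin": 0.012,"gripper": 76}
    - {"tx": 0.5,"ty": 0.06,"tz": 0.89,"spin": 0.012,"gripper": 76}

```text
time_s: 16.05
position: [0.4454, -0.101, 0.28]
orientation: [0.006, 0.682, 0.731, 0.003]
ft_force: [0.1, -1.0, 0.7]
width: 0.809
```

```bash
python3 -c "
from h import *
goto(.4475,-.1015,.027,.07)"
```

```text
t 16.05 tx ty tz spin [ 0.008 -0.012  0.73 ] 0.0001 yaw 0.0701 grasp [ 0.4478 -0.1018  0.1001] F [ 0.1 -1.   0.7] w 76.1
```

Request:
send_rows:
  plan:
    - {"tx": 0.008,"ty": -0.006,"tz": 0.3,"spin": 0,"gripper": 76}
    - {"tx": 0.008,"ty": -0.012,"tz": 0.6,"spin": 0,"gripper": 76}
    - {"tx": 0.008,"ty": -0.012,"tz": 0.73,"spin": 0,"gripper": 76}
    - {"tx": 0.008,"ty": -0.012,"tz": 0.73,"spin": 0,"gripper": 76}
    - {"tx": 0.008,"ty": -0.012,"tz": 0.73,"spin": 0,"gripper": 40}
    - {"tx": 0.008,"ty": -0.012,"tz": 0.73,"spin": 0,"gripper": 40}
    - {"tx": 0.008,"ty": -0.012,"tz": 0.73,"spin": 0,"gripper": 40}
    - {"tx": 0.008,"ty": -0.012,"tz": 0.73,"spin": 0,"gripper": 40}
    - {"tx": 0.008,"ty": -0.012,"tz": 0.73,"spin": 0,"gripper": 40}
  squeeze: 55

```text
time_s: 16.95
position: [0.4454, -0.1007, 0.2079]
orientation: [0.007, 0.682, 0.731, 0.003]
ft_force: [-2.6, 0.5, 15.7]
width: 0.528
```

```bash
python3 -c "
from h import *
goto(.4475,-.1015,.027,.07);print(state()['orientation'])"
```

```text
t 16.95 tx ty tz spin [ 0.001 -0.005  0.009] 0.0 yaw 0.07 grasp [ 0.448  -0.1015  0.028 ] F [-2.6  0.5 15.7] w 49.6
[0.00684156 0.68188287 0.73142211 0.00326289]
```

Request:
send_rows:
  plan:
    - {"tx": 0,"ty": 0,"tz": -0.3,"spin": 0,"gripper": 40}
    - {"tx": 0,"ty": 0,"tz": -0.7,"spin": 0,"gripper": 40}
    - {"tx": 0,"ty": 0,"tz": -1.0,"spin": 0,"gripper": 40}
    - {"tx": 0,"ty": 0,"tz": -1.0,"spin": 0,"gripper": 40}

```text
time_s: 17.35
position: [0.4448, -0.1005, 0.3116]
orientation: [0.009, 0.682, 0.731, 0.005]
ft_force: [0.3, 0.6, -2.2]
width: 0.528
```

Request:
send_rows:
  plan:
    - {"tx": 0,"ty": 0.2,"tz": -0.4,"spin": 0,"gripper": 40}
    - {"tx": -0.1,"ty": 0.5,"tz": -0.6,"spin": 0,"gripper": 40}
    - {"tx": -0.2,"ty": 0.9,"tz": -0.6,"spin": 0,"gripper": 40}
    - {"tx": -0.2,"ty": 0.9,"tz": -0.6,"spin": 0,"gripper": 40}
    - {"tx": -0.2,"ty": 0.9,"tz": -0.6,"spin": 0,"gripper": 40}

```text
time_s: 17.85
position: [0.5347, -0.1138, 0.3722]
orientation: [0.008, 0.682, 0.731, 0.005]
ft_force: [-0.3, 0.2, -2.8]
width: 0.53
```

```bash
python3 -c "
from h import *
lay(-.076,.19);print(state()['orientation'])"
```

```text
t 17.85 tx ty tz spin [-0.352  0.756  0.038] -0.003 yaw 0.0697 grasp [ 0.5381 -0.1147  0.1923] F [-0.3  0.2 -2.8] w 49.8
[0.00839104 0.68199449 0.73129475 0.00459308]
```

Request:
send_rows:
  plan:
    - {"tx": -0.15,"ty": 0.35,"tz": 0.0,"spin": -0.003,"gripper": 40}
    - {"tx": -0.34,"ty": 0.75,"tz": 0.0,"spin": -0.003,"gripper": 40}
    - {"tx": -0.34,"ty": 0.75,"tz": 0.03,"spin": -0.003,"gripper": 40}
    - {"tx": -0.34,"ty": 0.75,"tz": 0.03,"spin": -0.003,"gripper": 40}

```text
time_s: 18.25
position: [0.6113, -0.1426, 0.3691]
orientation: [0.007, 0.68, 0.733, 0.004]
ft_force: [-0.4, 0.6, -3.4]
width: 0.53
```

```bash
python3 -c "
from h import *
lay(-.076,.155)
w=read_camera('wrist');cv2.imwrite('pics/v.png',w)
s=read_camera('scene');cv2.imwrite('pics/vs.png',s)
cv2.imwrite('pics/v1.png',np.hstack([cv2.resize(w[:350,155:355],(343,600)),cv2.resize(s[80:270,220:364],(455,600))]))
print(state()['orientation'])
lay(-.076,.155)"
```

```text
t 18.25 tx ty tz spin [-0.011  0.012  0.341] -0.0003 yaw 0.074 grasp [ 0.6141 -0.1434  0.1891] F [-0.4  0.6 -3.4] w 49.8
[0.00761952 0.68026207 0.73291794 0.00409172]
t 18.35 tx ty tz spin [-0.015  0.015  0.352] 0.0 yaw 0.0744 grasp [ 0.6138 -0.143   0.1901] F [-0.5 -0.2 -0.9] w 49.7
```

View pics/v1.png

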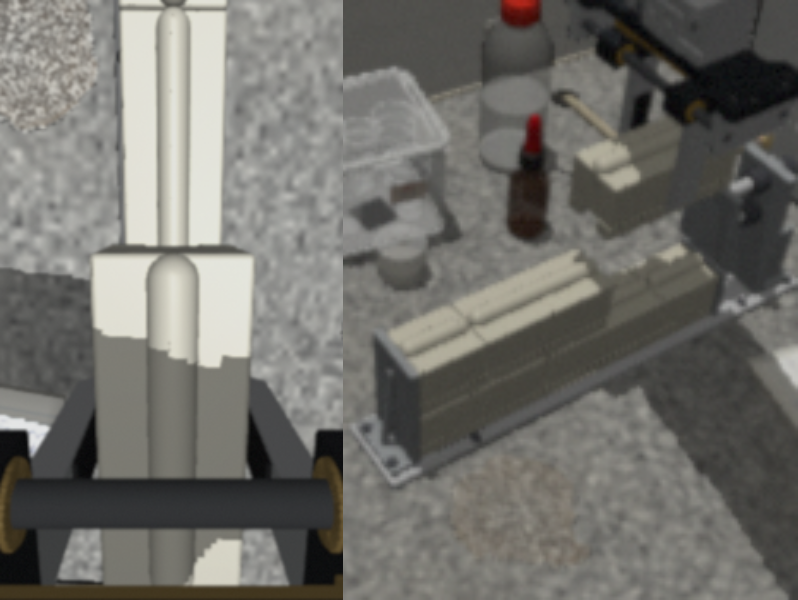

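The held brick is clear of the keeper, and its rib is in line with the laid rib to under 1 mm (columns 172 and 173.5). I lower it to just above the course.

Request:
send_rows:
  plan:
    - {"tx": 0,"ty": 0.006,"tz": 0.15,"spin": 0,"gripper": 40}
    - {"tx": 0,"ty": 0.006,"tz": 0.35,"spin": 0,"gripper": 40}
    - {"tx": 0,"ty": 0.006,"tz": 0.42,"spin": 0,"gripper": 40}
    - {"tx": 0,"ty": 0.006,"tz": 0.42,"spin": 0,"gripper": 40}
    - {"tx": 0,"ty": 0.006,"tz": 0.42,"spin": 0,"gripper": 40}

```text
time_s: 18.85
position: [0.612, -0.1424, 0.3285]
orientation: [0.008, 0.68, 0.733, 0.004]
ft_force: [-0.2, -0.7, -2.2]
width: 0.535
```

```bash
python3 -c "
from h import *
lay(-.095,.148)"
```

```text
t 18.85 tx ty tz spin [-0.205  0.008  0.006] 0.0 yaw 0.0745 grasp [ 0.6151 -0.1431  0.1485] F [-0.2 -0.7 -2.2] w 50.3
```

Request:
send_rows:
  plan:
    - {"tx": -0.05,"ty": 0.003,"tz": 0.005,"spin": 0,"gripper": 40}
    - {"tx": -0.1,"ty": 0.003,"tz": 0.005,"spin": 0,"gripper": 40}
    - {"tx": -0.13,"ty": 0.003,"tz": 0.005,"spin": 0,"gripper": 40}
    - {"tx": -0.16,"ty": 0.003,"tz": 0.005,"spin": 0,"gripper": 40}
    - {"tx": -0.19,"ty": 0.003,"tz": 0.005,"spin": 0,"gripper": 40}
    - {"tx": -0.22,"ty": 0.003,"tz": 0.005,"spin": 0,"gripper": 40}
    - {"tx": -0.22,"ty": 0.003,"tz": 0.005,"spin": 0,"gripper": 40}
    - {"tx": -0.22,"ty": 0.003,"tz": 0.005,"spin": 0,"gripper": 40}

```text
time_s: 19.65
position: [0.6142, -0.1633, 0.3285]
orientation: [0.007, 0.68, 0.733, 0.005]
ft_force: [-1.9, 8.9, 1.2]
width: 0.532
```

```bash
python3 -c "
from h import *
lay(-.095,.086)
w=read_camera('wrist');s=read_camera('side');cv2.imwrite('pics/k1.png',np.hstack([cv2.resize(w[:350,155:355],(343,600)),cv2.resize(s[80:260,200:337],(457,600))]))
print(state()['orientation'],state()['ft_force'])"
```

```text
t 19.65 tx ty tz spin [ 0.005 -0.009  0.625] 0.0006 yaw 0.0753 grasp [ 0.6173 -0.1638  0.1485] F [-1.9  8.9  1.2] w 50.0
[0.00717959 0.67986394 0.73328715 0.00483957] [-1.25922639  8.87996837  1.59500076]
```

View pics/k1.png

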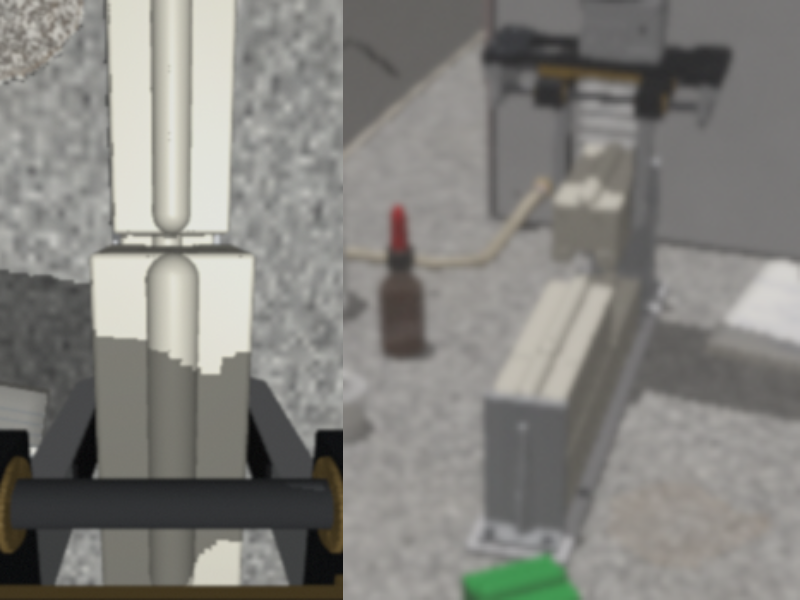

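Force 8.9 N puts the keeper back about 9.7 mm. The gap to the laid brick is ~3.4 mm by both force and picture, and the ribs are aligned (171 and 172). I lower it.

Request:
send_rows:
  plan:
    - {"tx": -0.01,"ty": 0,"tz": 0.0,"spin": 0,"gripper": 40}
    - {"tx": -0.01,"ty": -0.003,"tz": 0.1,"spin": 0,"gripper": 40}
    - {"tx": -0.01,"ty": -0.005,"tz": 0.2,"spin": 0,"gripper": 40}
    - {"tx": -0.01,"ty": -0.005,"tz": 0.3,"spin": 0,"gripper": 40}
    - {"tx": -0.01,"ty": -0.005,"tz": 0.4,"spin": 0,"gripper": 40}
    - {"tx": -0.01,"ty": -0.005,"tz": 0.45,"spin": 0,"gripper": 40}
    - {"tx": -0.01,"ty": -0.005,"tz": 0.5,"spin": 0,"gripper": 40}
    - {"tx": -0.01,"ty": -0.005,"tz": 0.5,"spin": 0,"gripper": 40}

```text
time_s: 20.55
position: [0.6149, -0.1631, 0.2781]
orientation: [0.006, 0.679, 0.734, 0.005]
ft_force: [0.1, 8.7, -5.0]
width: 0.532
```

```bash
python3 -c "
from h import *
lay(-.09,.086);print(state()['orientation'])"
```

```text
t 20.55 tx ty tz spin [ 0.048 -0.007  0.121] 0.0016 yaw 0.0768 grasp [ 0.6179 -0.1633  0.0981] F [ 0.1  8.7 -5. ] w 50.0
[0.00645666 0.6793906  0.73372882 0.00536151]
```

Request:
send_rows:
  plan:
    - {"tx": -0.01,"ty": -0.005,"tz": 0.04,"spin": 0,"gripper": 40}
    - {"tx": -0.01,"ty": -0.006,"tz": 0.08,"spin": 0,"gripper": 40}
    - {"tx": -0.01,"ty": -0.006,"tz": 0.1,"spin": 0,"gripper": 40}
    - {"tx": -0.01,"ty": -0.006,"tz": 0.12,"spin": 0,"gripper": 40}
    - {"tx": -0.01,"ty": -0.006,"tz": 0.125,"spin": 0,"gripper": 40}
    - {"tx": -0.01,"ty": -0.006,"tz": 0.125,"spin": 0,"gripper": 40}

```text
time_s: 21.15
position: [0.6147, -0.163, 0.2667]
orientation: [0.006, 0.679, 0.734, 0.006]
ft_force: [-7.9, 11.3, 16.3]
width: 0.528
```

```bash
python3 -c "
from h import *
lay(-.09,.086);print(state()['orientation'])"
```

```text
t 21.15 tx ty tz spin [ 0.044 -0.004  0.007] 0.0023 yaw 0.078 grasp [ 0.6177 -0.1629  0.0867] F [-7.9 11.3 16.3] w 49.6
[0.00580062 0.67896119 0.73412711 0.00595337]
```

Request:
send_rows:
  plan:
    - {"tx": 0.02,"ty": -0.003,"tz": 0.0,"spin": 0.002,"gripper": 40}
    - {"tx": 0.035,"ty": -0.003,"tz": 0.0,"spin": 0.002,"gripper": 40}
    - {"tx": 0.05,"ty": -0.003,"tz": 0.0,"spin": 0.002,"gripper": 40}
    - {"tx": 0.06,"ty": -0.003,"tz": 0.0,"spin": 0.002,"gripper": 40}
    - {"tx": 0.07,"ty": -0.003,"tz": 0.0,"spin": 0.002,"gripper": 40}
    - {"tx": 0.07,"ty": -0.003,"tz": 0.0,"spin": 0.002,"gripper": 40}

```text
time_s: 21.75
position: [0.6139, -0.1597, 0.2673]
orientation: [0.008, 0.681, 0.732, 0.005]
ft_force: [2.7, -17.3, -2.6]
width: 0.534
```

```bash
python3 -c "
from h import *
lay(-.09,.086);print(state()['orientation'])"
```

```text
t 21.75 tx ty tz spin [ 0.018 -0.002  0.013] -0.0017 yaw 0.0717 grasp [ 0.6173 -0.1603  0.0874] F [  2.7 -17.3  -2.6] w 50.2
[0.00798002 0.68124894 0.7319901  0.00516719]
```

Request:
send_rows:
  plan:
    - {"tx": 0.02,"ty": 0,"tz": 0.01,"spin": 0,"gripper": 40}
    - {"tx": 0.02,"ty": 0,"tz": 0.025,"spin": 0,"gripper": 40}
    - {"tx": 0.02,"ty": 0,"tz": 0.025,"spin": 0,"gripper": 40}

```text
time_s: 22.05
position: [0.6138, -0.1596, 0.2662]
orientation: [0.009, 0.682, 0.731, 0.005]
ft_force: [-5.1, -6.4, 15.4]
width: 0.53
```

```bash
python3 -c "
from h import *
lay(-.09,.086);print(state()['orientation'])"
```

```text
t 22.05 tx ty tz spin [ 0.02  -0.002  0.002] -0.0026 yaw 0.0703 grasp [ 0.6174 -0.1605  0.0862] F [-5.1 -6.4 15.4] w 49.8
[0.00896692 0.68177418 0.73149141 0.00488747]
```

Seated at the right height. Release and rise.

Request:
send_rows:
  plan:
    - {"tx": 0,"ty": 0,"tz": 0,"spin": 0,"gripper": 70}
    - {"tx": 0,"ty": 0,"tz": 0,"spin": 0,"gripper": 70}
    - {"tx": 0,"ty": 0,"tz": 0,"spin": 0,"gripper": 70}
    - {"tx": 0,"ty": 0,"tz": -0.2,"spin": 0,"gripper": 70}
    - {"tx": 0,"ty": 0,"tz": -0.6,"spin": 0,"gripper": 80}
    - {"tx": 0,"ty": 0,"tz": -1.0,"spin": 0,"gripper": 80}
    - {"tx": 0,"ty": 0,"tz": -1.0,"spin": 0,"gripper": 80}

```text
time_s: 22.75
position: [0.613, -0.1595, 0.3715]
orientation: [0.012, 0.682, 0.731, 0.007]
ft_force: [-0.1, -0.2, 0.4]
width: 0.852
```

Request:
send_rows:
  plan:
    - {"tx": 0,"ty": -0.2,"tz": -0.4,"spin": 0,"gripper": 90}
    - {"tx": 0,"ty": -0.2,"tz": -0.5,"spin": 0,"gripper": 90}
    - {"tx": -0.2,"ty": -0.2,"tz": -0.5,"spin": 0,"gripper": 90}
    - {"tx": -0.2,"ty": -0.2,"tz": -0.5,"spin": 0,"gripper": 90}

```text
time_s: 23.15
position: [0.5928, -0.1825, 0.4213]
orientation: [0.013, 0.683, 0.731, 0.007]
ft_force: [0.5, -0.5, -0.2]
width: 0.959
```

```bash
python3 -c "
from h import *
w=read_camera('wrist');s=read_camera('scene');d=read_camera('side')
cv2.imwrite('pics/f.png',np.hstack([cv2.resize(w[:300,200:330],(260,600)),cv2.copyMakeBorder(cv2.resize(s[90:240,210:375],(540,491)),0,109,0,0,0)]))
FPf=FP;ci=camera_info('wrist');cs=camera_info('scene')
for y in(.15,.09,-.03,-.15):
    P=place(np.array([[0,y,.116]]),FP);print(y,proj(P,ci)[0].round(1),proj(P,cs)[0].round(1))
print(state()['position'],state()['orientation'])"
```

```text
0.15 [ 273.6 -103.8] [236.8 189.3]
0.09 [272.7 -21.3] [258.7 179.4]
-0.03 [271.1 116.6] [299.3 161.2]
-0.15 [269.9 227.2] [336.1 144.8]
[ 0.5930938  -0.18006822  0.42040324] [0.01156302 0.68177096 0.73144119 0.00696031]
```

The picture limit is reached, so I check numerically: whole-brick fits at z=58 mm from the scene, side and wrist cameras, plus the joint's grey profile.

```bash
python3 - <<'E'
from h import *
w=read_camera('wrist');ci=camera_info('wrist')
tgt={y:[*place(np.array([[0,y,0]]),FP)[0][:2],FP[2]] for y in(.12,.03,-.09)}
def infr(p):
    c,s=np.cos(FP[2]),np.sin(FP[2]);d=np.array(p[:2])-FP[:2];return np.round([c*d[0]+s*d[1],-s*d[0]+c*d[1],p[2]-FP[2]],4)
cam={'wrist':ci}
for c in('scene','side'): read_camera(c);cam[c]=camera_info(c)
for c in cam:
  for l,ys in(('whole_brick_1',(.03,-.09)),('half_brick',(.12,))):
    if c=='wrist' and l=='half_brick':continue
    T=trace(c,l)
    for y in ys:
      u=proj(place(np.array([[0,0,.03]]),tgt[y],.058),cam[c])[0]
      for d in T:
        if np.hypot(*(d['uv']-u))<18: print(c,l,y,round(d['confidence'],2),[infr(v) if np.ndim(v) else round(v,3) for v in fit(brick(.06 if y==.12 else .12),[(d['mask'],cam[c])],tgt[y],.058)])
g=cv2.cvtColor(w,cv2.COLOR_BGR2GRAY)
for x in(-.016,.016):
  for z in(.108,):
    v=[]
    for y in np.arange(-.045,-.0149,.001):
        u=proj(place(np.array([[x,y,z]]),FP),ci).astype(np.float32); v.append(int(cv2.remap(g,u[:,:1],u[:,1:],cv2.INTER_LINEAR)[0,0]))
    print('joint x',x,v)
    v=[]
    for y in np.arange(-.16,-.139,.001):
        u=proj(place(np.array([[x,y,z]]),FP),ci).astype(np.float32); v.append(int(cv2.remap(g,u[:,:1],u[:,1:],cv2.INTER_LINEAR)[0,0]))
    print('end',v)
# lateral profile of each brick, edges in frame x at top face height
for y in(-.01,-.06,-.08):
    xs=np.arange(-.034,.035,.002);U=proj(place(np.array([[x,y,.108] for x in xs]),FP),ci).astype(np.float32)
    print('lat',y,cv2.remap(g,U[:,:1],U[:,1:],cv2.INTER_LINEAR).ravel().tolist())
E
```

```text
wrist whole_brick_1 0.03 0.64 [array([-0.    ,  0.032 , -0.0045]), np.float64(0.032)]
wrist whole_brick_1 -0.09 0.97 [array([ 0.0001, -0.0911,  0.0055]), np.float64(0.058)]
scene whole_brick_1 0.03 0.89 [array([0.0005, 0.0223, 0.0665]), np.float64(0.187)]
scene whole_brick_1 -0.09 0.85 [array([ 0.0017, -0.0979,  0.0289]), np.float64(0.186)]
scene half_brick 0.12 0.77 [array([-0.    ,  0.1147, -0.4368]), np.float64(0.308)]
side whole_brick_1 0.03 0.94 [array([0.0001, 0.001 , 0.0305]), np.float64(0.362)]
side whole_brick_1 -0.09 0.94 [array([0.0004, 0.0008, 0.0348]), np.float64(0.362)]
side whole_brick_1 -0.09 0.81 [array([ 0.0032, -0.1312,  0.0901]), np.float64(0.449)]
side half_brick 0.12 0.5 [array([0.0045, 0.068 , 0.212 ]), np.float64(0.635)]
joint x -0.016 [222, 221, 222, 222, 222, 221, 221, 222, 222, 221, 221, 222, 222, 212, 176, 145, 175, 212, 222, 222, 221, 221, 221, 221, 221, 221, 221, 221, 221, 221, 221]
end [54, 54, 55, 54, 54, 54, 54, 54, 56, 63, 81, 102, 112, 115, 115, 119, 142, 171, 188, 193, 192]
joint x 0.016 [221, 221, 221, 221, 221, 221, 221, 221, 221, 221, 221, 222, 222, 214, 177, 144, 182, 216, 222, 221, 221, 221, 221, 221, 221, 222, 221, 221, 221, 221, 221]
end [55, 54, 54, 55, 55, 54, 55, 54, 56, 67, 85, 105, 113, 114, 114, 114, 115, 115, 115, 115, 115]
lat -0.01 [132, 103, 113, 115, 108, 130, 211, 221, 221, 221, 220, 221, 221, 215, 136, 160, 185, 211, 218, 200, 179, 162, 209, 221, 221, 221, 221, 220, 221, 208, 161, 166, 150, 139, 154]
lat -0.06 [117, 100, 109, 111, 101, 154, 216, 222, 221, 221, 221, 221, 223, 185, 139, 166, 191, 212, 215, 195, 172, 177, 218, 221, 221, 221, 221, 221, 221, 193, 149, 151, 151, 147, 141]
lat -0.08 [113, 94, 106, 111, 107, 158, 218, 220, 220, 220, 220, 220, 221, 187, 140, 166, 189, 210, 212, 195, 173, 172, 219, 220, 220, 220, 220, 220, 221, 202, 140, 128, 124, 122, 127]
```

```bash
python3 -c "
from rig import *
print(job_done(),state()['time_s'])"
```

```text
the job is handed in; nothing more can be done
the job is handed in; nothing more can be done
```

The second course is laid and the job is handed in, at about 23.5 s on the robot's clock; the hand-in gave no verdict.

- **Half brick and first whole brick:** The half brick was pushed against the post with about 13 N. The first whole brick was pushed up to it with about 20 N.
- **Second whole brick:** It pushed the keeper back about 10 mm from just above the course, was lowered onto the ribs, and was pushed tight with about 17 N.

**Last checks**
- **Tight fit:** The joint between the two whole bricks shows as a thin dark line at frame y = −30 mm. The far end of the course is at about −150 mm, so the keeper is back about 6 mm; I inferred that from the brick's end and did not measure the keeper itself.
- **Position:** In the last wrist picture the whole bricks fitted at y ≈ +32 and −91 mm, within 0.5 mm across and 0.006 rad of square.
- **Seating:** All three bricks stopped at the right height as they were pressed down.
- **Released:** The gripper was open and clear of everything, with no force on the wrist.

**Checks that disagreed or were missed**
- The final fits from the scene and side cameras were poor, with overlap errors of 0.19 to 0.64, so I ignored them. That includes the only final fits of the half brick.
- The half brick's place therefore rests on the earlier wrist pictures.
- The 12-picture limit kept me from viewing the finished wall.
- The tool had picked up a tilt of about 1.5° by the end, which I could not correct.

I did not touch the three-quarter brick, the marker, the bottles or the green look-alike, but I did not measure them again at the end.

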